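# Square up two plaster models on a carrier plate

## Task

Lay both plaster models on the carrier plate, each on the mat of its own colour: flat on the base with the teeth up, the flat heel snug and square against the dark fence, so that both arches point the same way, away from the fence. One of them is still standing on its heel. Plaster chips, so set the models down rather than dropping them, and leave the white bottle and the blue-lidded jar where they stand.

Things in the scene. Friction and masses are not known exactly. Their poses are not given: they have to be found in the camera images.
- green_model: Pale green plaster dental model, 48 mm heel to front, 60 wide (sides widest 13 mm in front of the flat 48 mm heel, tapering to the rounded front), base 17 thick, teeth to 25, 0.12 kg. Origin: centre of the underside; x heel to front, z underside to teeth. Starts standing on its heel: origin 24 mm up, x up (leans up to 4 degrees), z level; tips over if pushed at the top.
- cream_model: Cream plaster dental model, 48 mm heel to front, 60 wide (sides widest 13 mm in front of the flat 48 mm heel, tapering to the rounded front), base 17 thick, teeth to 25, 0.12 kg. Origin: centre of the underside; x heel to front, z underside to teeth. At the start it lies flat on the bench, teeth up, turned any way.
- carrier: Fixed aluminium plate 84 x 196 x 5 mm on 4 mm feet (top 9 mm above the bench); along its rear (+x) edge a dark steel fence 10 mm thick standing 16 mm above the plate, its face at x = +30 mm. Origin: on the bench under the centre; x points to the fence, y along it. Rails 3 mm high, 3 mm wide run along x at y = 0 and +-96 mm, from x = -37 to +25 mm.
- green_bay (a point): Point on the plate's upper surface (9 mm above the bench) in the bay with the green mat (carrier y = +48 mm), where the green model's origin lies when its heel touches the fence; axes as the carrier's.
- cream_bay (a point): The same point in the bay with the cream mat (carrier y = -48 mm), for the cream model; axes as the carrier's.
- green_front (a point): Foremost point of the green model's base at the underside (24 mm from its origin along its x).
- green_heel (a point): Middle of the green model's heel edge at the underside (24 mm from its origin against its x).
- cream_front (a point): Foremost point of the cream model's base at the underside (24 mm from its origin along its x).
- cream_heel (a point): Middle of the cream model's heel edge at the underside (24 mm from its origin against its x).
- machine_corner (a point): Foot of the front left vertical edge of the tall fixed machine (0.24 m high) that stands beside the carrier; keep the gripper clear of it. From here its front runs 0.44 m along world (0.5, -0.87) and its left side runs back along world (0.87, 0.5). Behind the fence, some 50 mm or more away, stands a low fixed black instrument.
- bottle_white: Bystander: white plastic bottle with a yellow cap, 60 mm across, 110 mm tall, origin under its centre. Loose; leave it.
- jar_blue: Bystander: round jar with a blue lid, 48 mm across, 62 mm tall, origin under its centre. Loose; leave it.

How it is judged (in metres and radians):
At the end, for the whole second after the job is handed in: Each model lies in the bay of its own colour, teeth up: underside within 3 mm of the plate, tilt under 0.08 rad, heel within 4 mm of the fence, front away from it, square to it within 0.12 rad, within 12 mm of the bay's centre line, at rest; bottle and jar within 25 mm of their starts (x of each of green_heel, cream_heel in the frame of carrier above 0.026 m and x of each of green_front, cream_front in the frame of carrier below -0.01 m and angle between the x axis of each of green_model, cream_model and the x axis of carrier, either way round below 0.12 rad and y of green_model in the frame of green_bay between -0.012 and 0.012 m and z of green_model in the frame of green_bay below 0.003 m and angle between each of green_model, cream_model's own z axis and vertical below 0.08 rad and linear speed of each of green_model, cream_model below 0.01 m/s and y of cream_model in the frame of cream_bay between -0.012 and 0.012 m and z of cream_model in the frame of cream_bay below 0.003 m); the robot touches nothing.
It fails at once if a model is dropped or thrown (faster than 0.9 m/s while out of the fingers) ((linear speed of green_model above 0.9 m/s and contact force between the fingers and green_model below 0.05 N) or (linear speed of cream_model above 0.9 m/s and contact force between the fingers and cream_model below 0.05 N)).
It fails at once if the white bottle or the blue-lidded jar is moved more than 25 mm (distance of any of bottle_white, jar_blue from where it was at the start of the episode above 0.025 m).
It also fails if it takes over 72 s, if anything falls off the work surface, if the arm or the gripper's body presses on something with over 40 N, if the wrist force passes 120 N, or if a joint passes its speed limit or range.

## Robot

A 6-joint arm with a two-finger parallel gripper is mounted at the origin on a cart in front of the work surface, level with it; the furniture and walls round the work are solid. World frame = base frame: x ahead of the robot, y to its left, z up, the work surface at z = 0. Lengths are in mm, angles in rad, forces in N, time in s.
With the tool pointing down it reaches from about 425 to 950 mm from the base axis. Payload 3.5 kg.
Tool frame: the origin (TCP) lies midway between the tips of the shut fingers; the grasp point (between the pads) lies behind it (arm.grasp_offset is the z of the grasp point in the tool frame, in mm); z points along the fingers, y is the line along which they close (so a half turn about z gives the same grasp; the last joint's range is limited). The gripper opens to 85 mm and grips with 20 to 120 N. Pads are 22 mm wide; open, the fingers measure 114 mm over their backs; the gripper's body (76 mm by 85 mm) begins 54 mm behind the grasp point. The pads swing forward as they close: fully open they stand 13 mm farther back than shut.
Start: joints at [1.096, 0.286, 1.577, -0, 1.279, -0.15], TCP at [215.369, 639.705, 198.525] pointing down, gripper open.
Joint ranges: [-2.77, 2.77], [-0.9, 2.22], [0.21, 2.48], [-1.53, 4.67], [0.24, 2.81], [-2.84, 2.84]. Speed limits (rad/s): [2.79, 2.79, 3.14, 3.14, 3.14, 3.14].

## Interface

Orientations are given as a unit quaternion [x, y, z, w].
In Python, from rig import sensors, grab_frame, camera_info, order, arm gives the robot as it stands.
- The arm moves only by the shell command python3 -m jog 'ROWS'. ROWS is a JSON object of lists of equal length, an entry for each row: "linear": the shift along the world's x, y, z in m, a list of three; "twist": the turn about the world's z in degrees; "grip": the gripper's target within -1 to 1 (shut at 1, half-way at 0, fully open at -1). In form: {"linear": [[x, y, z], ...], "twist": [twist, ...], "grip": [grip, ...]}. A call has 1 to 20 rows; each row is the pose to reach, as a shift and turn from the pose commanded when the call began; what a row does not reach only later rows make up. A row lasts 1/12 s, in which the tool goes at most 41.7 mm and 7.16 degrees, less where a joint would pass 70% of its speed; a pose out of reach is approached as far as the arm can. A call with a gripper value outside its range is refused whole. The fingers move at their own pace and stop on an object; the grip force is fixed at half the most. Time passes only in rows, so rows that repeat a pose let the fingers close. It gives the time, the measured TCP pose, the force, the opening and the grip force at its end, in the units of the state.
- sensors.get_state(): the state, without advancing time (a new reading comes with each control period).
- grab_frame(name): name is "scene" or "top"; returns (picture, depth): 400x640x3 uint8, red, green, blue; 400x640 float32, mm along the optical axis (not along the pixel's ray), 0 where there is no reading.
- camera_info(name): a dict with "camera_matrix" (3x3 intrinsics, pixels), "world_to_cam" (4x4, takes a point from world to camera coordinates). Camera axes: x right, y up, looking along -z (the intrinsics and any distortion apply to the point x, -y, -z); pixel columns grow to the right and rows downward; lengths in mm; the calibration is good to about 2 mm. A picture is of the moment at which its call begins. camera_info takes no time and is no camera call.
- order.close_job(): hands the job in; it is judged then, once.
The state is a dict: "clock": time; "joint_pos": joint angles; "dq": joint speeds; "joint_efforts": joint torques, N m; "eef_pos": TCP position; "eef_rot": TCP orientation; "ft_force": force on the tool from outside, world axes, zero at the start; "ft_torque": the same for the moment, N m; "opening": opening from 0.0 (shut) to 1.0 (fully open); "grasp_force": force on a finger pad.
Only numpy, scipy, OpenCV 4.12 (cv2) and the standard library are available. Lean on these libraries where they do the work, as an engineer would, in place of code of your own. Each camera call takes 0.05 s, during which the arm holds its last target. There are 200 camera calls.

## Working session

There is one attempt and no reset: what is moved stays moved. The work goes in short steps, Python scripts to look and compute and a shell command to move; the robot and the scene stay as the last step left them, time stands still between calls to the robot, and variables do not carry over. Pictures are saved under pics/ and viewed, at most 10 in all, crops included, and the job is handed in when it is done.

```bash
mkdir -p pics; cat > h.py <<'E'
import numpy as np,cv2
from rig import sensors,grab_frame,camera_info,order,arm
def cloud(n):
    im,d=grab_frame(n);ci=camera_info(n);K=np.array(ci["camera_matrix"]);T=np.linalg.inv(np.array(ci["world_to_cam"]))
    v,u=np.mgrid[:400,:640];z=d.astype(float)
    P=np.stack([(u-K[0,2])/K[0,0]*z,-(v-K[1,2])/K[1,1]*z,-z],-1)
    return im,d,P@T[:3,:3].T+T[:3,3]
E
python3 - <<'E'
from h import *
for n in("scene","top"):
    im,d,W=cloud(n); cv2.imwrite(f"pics/{n}0.png",im[...,::-1]); np.savez(f"{n}0.npz",im=im,d=d,W=W)
    ci=camera_info(n);print(n,ci, (d>0).mean())
s=sensors.get_state();print(s,arm.grasp_offset)
E
```

```text
scene {'camera_matrix': array([[427.61926062,   0.        , 320.13238979],
       [  0.        , 427.61926062, 189.41499891],
       [  0.        ,   0.        ,   1.        ]]), 'world_to_cam': array([[ 8.45683522e-01, -5.33616922e-01,  8.50654840e-03,
        -2.96681144e+02],
       [ 2.41853731e-01,  3.97404376e-01,  8.85198585e-01,
        -2.20942326e+02],
       [-4.75737483e-01, -7.46540516e-01,  4.65135576e-01,
        -7.28622176e+02],
       [ 0.00000000e+00,  0.00000000e+00,  0.00000000e+00,
         1.00000000e+00]])} 0.99590625
top {'camera_matrix': array([[375.99283958,   0.        , 316.63390539],
       [  0.        , 375.99283958, 206.24189956],
       [  0.        ,   0.        ,   1.        ]]), 'world_to_cam': array([[-1.19737952e-02, -9.99923047e-01,  3.24461695e-03,
         2.00092212e+02],
       [ 9.86455700e-01, -1.12815392e-02,  1.63639479e-01,
        -4.45115273e+02],
       [-1.63590282e-01,  5.16005649e-03,  9.86514872e-01,
        -9.15942832e+02],
       [ 0.00000000e+00,  0.00000000e+00,  0.00000000e+00,
         1.00000000e+00]])} 0.99586328125
{'clock': 0.1, 'joint_pos': array([ 1.09600094e+00,  2.87127783e-01,  1.57803339e+00,  1.87064222e-05,
        1.27861773e+00, -1.49981719e-01]), 'dq': array([ 0.00084967, -0.00222568, -0.0054224 , -0.00061506, -0.00088667,
        0.00018299]), 'joint_efforts': array([ 3.33554808e-04, -4.07298625e+01, -2.93697846e+01, -1.31644242e-04,
        3.45309702e-03, -3.88585207e-06]), 'eef_pos': array([215.06022092, 639.11741194, 197.25026725]), 'eef_rot': array([ 1.61696406e-01,  9.86839945e-01, -1.03746454e-03, -3.44472078e-04]), 'ft_force': array([ 0.03704186,  0.27792152, -0.41472785]), 'ft_torque': array([-0.04166816, -0.01795018, -0.02359948]), 'grasp_force': 0.0, 'opening': 0.9998674220694291} -18.700000000000003
```

View pics/scene0.png

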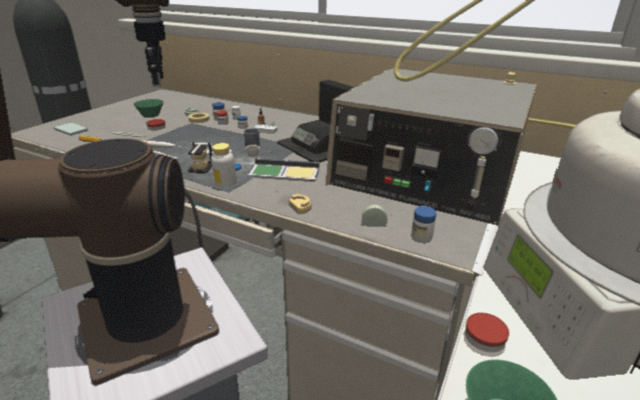

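View pics/top0.png

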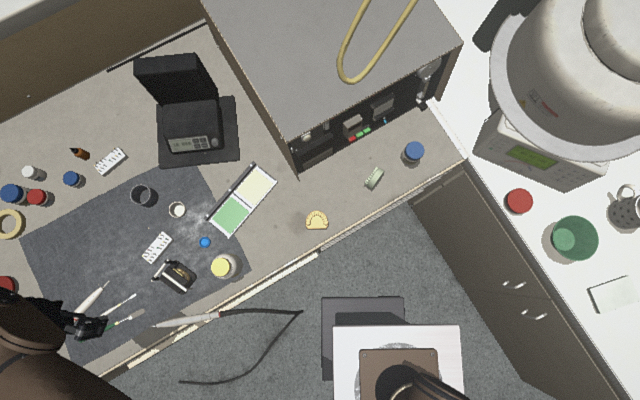

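The scene picture shows the bottle at (222,165), the mats at (268,170) and (299,173), the cream model at (300,202), the standing green model at (374,215) and the jar at (423,222). The top picture shows the mats at (230,215) and (258,184), the cream model at (316,220), the green model at (374,178), the jar at (413,152) and the bottle at (222,265).

```bash
python3 - <<'E'
from h import *
o={n:np.load(n+"0.npz") for n in("top","scene")}
def rep(t,m,W):
    p=W[m]; c=cv2.minAreaRect(p[:,:2].astype(np.float32)); print(t,m.sum(),"mean",p.mean(0).round(1),"zmax",np.percentile(p[:,2],[5,50,95]).round(1),"rect",np.round(c[0],1),np.round(c[1],1),round(c[2],1))
im,W=o["top"]["im"],o["top"]["W"]
hsv=cv2.cvtColor(im,cv2.COLOR_RGB2HSV)
def box(x0,x1,y0,y1):
    m=np.zeros((400,640),bool);m[y0:y1,x0:x1]=1;return m
for t,p in(("gm",(230,215)),("cm",(258,184)),("cream",(316,213)),("green",(372,180)),("fence",(222,190)),("jar",(413,152))):print(t,hsv[p[1],p[0]],W[p[1],p[0]].round(1))
H,S,V=[hsv[...,i].astype(int) for i in range(3)]
rep("gmat",box(200,290,150,245)&(H>45)&(H<85)&(S>80),W)
rep("cmat",box(235,285,150,215)&(H>20)&(H<40)&(S>25)&(V>180),W)
z=W[...,2]
for t,b in(("cream",box(295,340,203,240)),("green",box(355,392,160,198)),("jar",box(398,430,135,170)),("bottle",box(200,245,248,285))):
    rep(t,b&(z>8),W)
    rep(t+" top",b&(z>np.percentile(z[b],97)-5),W)
sp=box(200,285,150,245)&(V<60)&(z>18)&(z<32); rep("fence",sp,W)
c=[im[150:250,190:350],im[140:210,345:435]]
a=cv2.resize(c[0],None,fx=4,fy=4,interpolation=2);b=cv2.resize(o["scene"]["im"][180:250,280:440],None,fx=4,fy=4,interpolation=2)
cv2.imwrite("pics/c1.png",np.vstack([a,b])[:600,:,::-1])
cv2.imwrite("pics/c1.png",cv2.resize(np.vstack([a,b]),(480,510))[...,::-1])
E
```

```text
gm [ 59  53 208] [431.1 419.2  11.5]
cm [ 32  28 238] [513.3 348.4   7.9]
cream [ 26  78 229] [432.  196.6  24. ]
green [ 37  34 194] [512.8  52.9  41.3]
fence [ 22  23 166] [ 5.000e+02  4.448e+02 -3.000e-01]
jar [108 108 165] [579.9 -50.6  59.9]<stdin>:4: RuntimeWarning: Mean of empty slice.
  ret = um.true_divide(
Traceback (most recent call last):
IndexError: index -1 is out of bounds for axis 0 with size 0
```

```bash
python3 - <<'E'
from h import *
o={n:np.load(n+"0.npz") for n in("top","scene")}
def rep(t,m,W):
    n,l,s,_=cv2.connectedComponentsWithStats(m.astype(np.uint8)); 
    if n<2: print(t,"none");return
    m=l==1+s[1:,4].argmax()
    p=W[m]; c=cv2.minAreaRect(p[:,:2].astype(np.float32)); print(t,m.sum(),"mean",p.mean(0).round(1),"z",np.percentile(p[:,2],[5,50,95]).round(1),"rect",np.round(c[0],1),np.round(c[1],1),round(c[2],1)); return m
im,W=o["top"]["im"],o["top"]["W"]
hsv=cv2.cvtColor(im,cv2.COLOR_RGB2HSV)
def box(x0,x1,y0,y1):
    m=np.zeros((400,640),bool);m[y0:y1,x0:x1]=1;return m
H,S,V=[hsv[...,i].astype(int) for i in range(3)]; z=W[...,2]
rep("gmat",box(200,290,150,245)&(H>45)&(H<75)&(S>35)&(V>120),W)
rep("cmat",box(235,285,150,215)&(H>24)&(H<40)&(S>18)&(V>215),W)
for t,b in(("cream",box(295,340,203,240)),("green",box(355,392,160,198)),("jar",box(398,430,135,170)),("bottle",box(200,245,248,285))):
    rep(t,b&(z>8),W); 
rep("green top",box(355,392,160,198)&(z>35),W)
rep("cream teeth",box(295,340,203,240)&(z>21),W)
rep("plate",box(195,290,150,245)&(z>5)&(z<14),W)
rep("fence",box(195,290,150,245)&(z>18)&(z<32),W)
W2=o["scene"]["W"];z2=W2[...,2]
rep("green sc",box(355,395,195,235)&(z2>8),W2);rep("green sc top",box(355,395,195,235)&(z2>36),W2);rep("cream sc",box(280,320,190,215)&(z2>8),W2)
a=cv2.resize(im[155:245,200:335],None,fx=4,fy=4,interpolation=2)
b=cv2.resize(o["scene"]["im"][187:232,280:415],None,fx=4,fy=4,interpolation=2)
cv2.imwrite("pics/c1.png",np.vstack([a,b])[...,::-1])
E
```

```text
gmat 688 mean [431.  417.7  15.1] z [ 6.6  9.7 12.1] rect [359.9 331.7] [290.2  74.3] 50.4
cmat 657 mean [505.6 357.6   9.6] z [ 6.7  9.6 12.4] rect [505.6 357.5] [64.4 74.4] 50.9
cream 350 mean [412.5 196.2  27.5] z [14.1 18.3 26. ] rect [365.2 197.8] [ 56.7 147.1] 88.8
green 230 mean [519.1  48.   40.5] z [15.2 38.9 48.5] rect [423.5 119. ] [ 26.8 308.2] 53.5
jar 402 mean [576.3 -47.   64.3] z [15.6 61.1 64.9] rect [454.5  73.2] [ 47.3 409.7] 45.6
bottle 651 mean [300.1 406.2  90.5] z [ 26.9  91.3 114.5] rect [309.4 320.7] [ 59.6 237. ] 5.8
green top 148 mean [521.7  46.1  49.1] z [36.3 43.  48.7] rect [421.4 120.2] [ 23.9 303.6] 54.0
cream teeth 117 mean [415.6 196.1  48.6] z [21.5 24.2 27.1] rect [365.6 187.6] [140.1  53.1] 11.4
plate 2075 mean [466.8 389.9   9.6] z [ 6.6  9.6 12.5] rect [466.5 389.7] [ 75.3 200.1] 50.3
fence 331 mean [493.1 419.7  24.4] z [20.3 24.5 27.8] rect [493.9 419.5] [ 11.3 194.9] 50.2
green sc 387 mean [515.7  28.2  31.4] z [ 9.3 27.5 45.6] rect [ 254.7 -294.8] [870.6  58.5] 51.0
green sc top 109 mean [511.6  23.1  51. ] z [36.3 42.3 47. ] rect [ 244.6 -286.7] [871.1  41.4] 49.2
cream sc 268 mean [412.5 189.6  17.4] z [ 9.8 16.7 24.3] rect [416.  191.7] [43.6 57.2] 1.9
```

```bash
python3 - <<'E'
import cv2,numpy as np
t=np.load("top0.npz")["im"][160:200,350:395];s=np.load("scene0.npz")["im"][195:235,350:395]
cv2.imwrite("pics/c2.png",cv2.resize(np.hstack([t,s]),None,fx=8,fy=8,interpolation=2)[...,::-1])
E
```

```text
(no output)
```

View pics/c1.png

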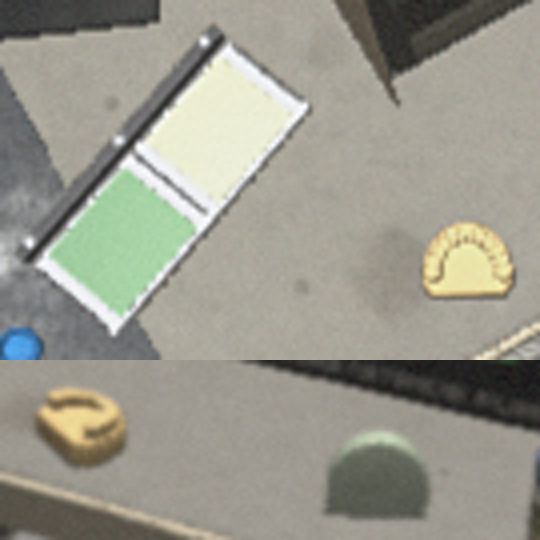

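View pics/c2.png

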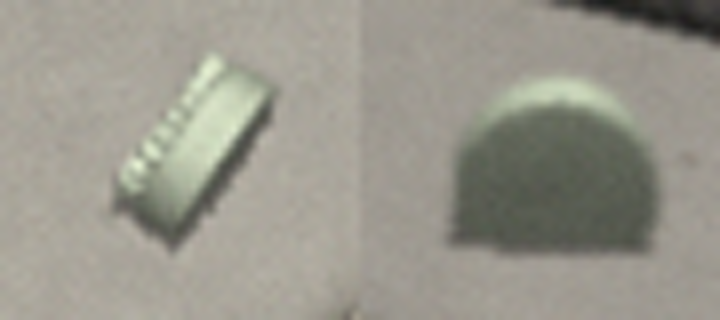

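c1 shows the fence on the plate's upper-left edge. In it the cream model lies with its heel down at (467,295) and its front up at (467,225), so its arch points along world +x. c2 shows the green model's teeth on the upper-left side, world (+x,+y), and its smooth underside facing the robot.

```bash
python3 - <<'E'
from h import *
o={n:np.load(n+"0.npz") for n in("top","scene")}
for n,bx in(("top",((295,340,203,240),(355,392,160,198),(398,430,135,170),(200,245,248,285))),("scene",((280,320,190,215),(355,395,195,235)))):
  W=o[n]["W"]
  for t,(a,b,c,d) in zip(("cream","green","jar","bottle"),bx):
    p=W[c:d,a:b].reshape(-1,3); m=np.median(p[p[:,2]>10],0)
    hi=dict(cream=30,green=55,jar=70,bottle=120)[t]
    for lo in((6,) if t!="green" else (10,38)):
      q=p[(p[:,2]>lo)&(p[:,2]<hi)&(np.hypot(*(p-m)[:,:2].T)<48)]
      r=cv2.minAreaRect(q[:,:2].astype(np.float32));print(n,t,lo,len(q),q.mean(0).round(1),np.round(r[0],1),np.round(r[1],1),round(r[2],1),q.min(0).round(),q.max(0).round())
    if t=="cream":
      im=o[n]["im"]; h=cv2.cvtColor(im,cv2.COLOR_RGB2HSV); k=np.zeros((400,640),np.uint8); k[c:d,a:b]=(h[c:d,a:b,1]>65)*255
      ct=max(cv2.findContours(k,0,1)[0],key=cv2.contourArea)[:,0]; 
      if n=="top":
        bot=[(x,ct[ct[:,0]==x,1].max()) for x in range(ct[:,0].min(),ct[:,0].max()+1)]; print(bot, ct[:,1].min())
ci=camera_info("top");K=np.array(ci["camera_matrix"]);T=np.linalg.inv(ci["world_to_cam"])
def ray(u,v,z):
    r=T[:3,:3]@np.array([(u-K[0,2])/K[0,0],-(v-K[1,2])/K[1,1],-1]);return (T[:3,3]+r*(z-T[2,3])/r[2]).round(1)
print("cream heel",ray(306,229.2,0),ray(328,229.2,0),"front",ray(317,210.5,19))
# green c2/8 + (350,160): underside bottom edge and top
for uv,z in(((170/8+350,245/8+160),15),((275/8+350,92/8+160),15)):print("green side",ray(*uv,z))
print("machine foot",ray(300,181,0))
E
```

```text
top cream 6 347 [413.5 196.2  19.3] [416.2 197. ] [45.8 57.2] 1.7 [393. 168.   9.] [439. 225.  28.]
[(305, np.int32(224)), (306, np.int32(227)), (307, np.int32(228)), (308, np.int32(228)), (309, np.int32(228)), (310, np.int32(228)), (311, np.int32(228)), (312, np.int32(228)), (313, np.int32(228)), (314, np.int32(228)), (315, np.int32(228)), (316, np.int32(228)), (317, np.int32(228)), (318, np.int32(228)), (319, np.int32(228)), (320, np.int32(228)), (321, np.int32(228)), (322, np.int32(228)), (323, np.int32(228)), (324, np.int32(228)), (325, np.int32(228)), (326, np.int32(227)), (327, np.int32(226))] 211
top green 10 226 [520.1  47.5  36.8] [524.3  44.9] [25.9 58.1] 52.9 [494.  19.  10.] [552.  70.  51.]
top green 38 123 [523.1  44.9  43.9] [524.3  45.4] [23.4 43.8] 55.3 [503.  27.  38.] [543.  60.  51.]
top jar 6 401 [579.8 -50.   52.4] [584.3 -53. ] [45.2 47.8] 86.3 [561. -76.   6.] [608. -30.  67.]
top bottle 6 657 [300.1 406.4  88.2] [298.3 410.4] [66.7 57. ] 6.9 [263. 381.   6.] [333. 440. 117.]
scene cream 6 289 [412.  188.8  16.7] [415.7 191.9] [43.8 57.3] 3.0 [394. 163.   6.] [438. 220.  26.]
scene green 10 358 [520.3  33.2  28.8] [523.2  36.3] [18.3 58.4] 52.3 [495.  13.  10.] [549.  60.  48.]
scene green 38 86 [522.4  35.1  43.2] [524.  36.] [17.7 39.1] 51.6 [507.  20.  38.] [542.  52.  48.]
cream heel [393.2 223.1   0. ] [392.5 165.8   0. ] front [439.2 194.   19. ]
green side [490.6  51.8  15. ]
green side [541.6  15.4  15. ]
machine foot [522.  238.1   0. ]
```

```bash
python3 -m jog '{"linear":[[0.193,-0.445,0],[0.193,-0.445,0],[0.193,-0.445,0],[0.193,-0.445,0],[0.193,-0.445,0],[0.193,-0.445,0],[0.193,-0.445,0],[0.193,-0.445,0],[0.193,-0.445,0],[0.193,-0.445,0],[0.193,-0.445,0],[0.193,-0.445,0],[0.193,-0.445,0],[0.193,-0.445,0],[0.193,-0.445,-0.1],[0.193,-0.445,-0.1],[0.193,-0.445,-0.1],[0.193,-0.445,-0.1],[0.193,-0.445,-0.1],[0.193,-0.445,-0.1]],"twist":[20,20,20,20,20,20,20,20,20,20,20,20,20,20,20,20,20,20,20,20],"grip":[-1,-1,-1,-1,-1,-1,-1,-1,-1,-1,-1,-1,-1,-1,-1,-1,-1,-1,-1,-1]}'
python3 - <<'E'
from h import *
im,d,W=cloud("top");cv2.imwrite("pics/t1.png",cv2.resize(im[150:270,220:400],None,fx=4,fy=4)[...,::-1])
E
```

```text
clock: 1.77
eef_pos: [409.4, 195.7, 100.2]
eef_rot: [-0.013, 1.0, 0.0, 0.001]
ft_force: [-0.2, -0.0, 0.4]
opening: 1.0
grasp_force: 0.0
```

View pics/t1.png

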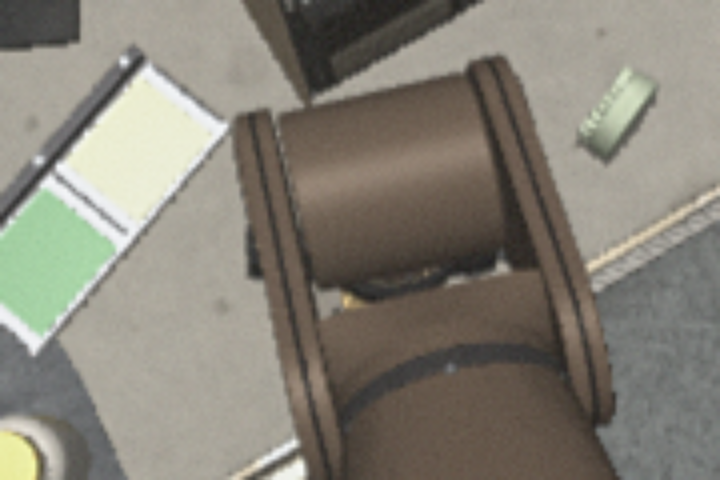

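The arm hides the cream model in the top view; only a sliver of it shows at (348,297), which gives no check. The pose matches the measurement, so I descend and close.

```bash
python3 -m jog '{"linear":[[-0.001,0,-0.03],[-0.001,0,-0.06],[-0.001,0,-0.08],[-0.001,0,-0.09],[-0.001,0,-0.098],[-0.001,0,-0.098],[-0.001,0,-0.098],[-0.001,0,-0.098],[-0.001,0,-0.098],[-0.001,0,-0.098],[-0.001,0,-0.098],[-0.001,0,-0.098],[-0.001,0,-0.098],[-0.001,0,-0.098]],"twist":[0,0,0,0,0,0,0,0,0,0,0,0,0,0],"grip":[-1,-1,-1,-1,-1,-1,-0.4,-0.2,0,0.2,0.4,0.4,0.4,0.4]}'
```

```text
clock: 2.98
eef_pos: [407.4, 194.7, 0.6]
eef_rot: [-0.012, 1.0, -0.0, 0.0]
ft_force: [0.6, -0.3, 0.0]
opening: 0.299
grasp_force: 0.0
```

```bash
python3 - <<'E'
from h import *
im,d,W=cloud("scene");cv2.imwrite("pics/s2.png",cv2.resize(im[140:240,230:390],None,fx=4,fy=4)[...,::-1])
E
```

```text
(no output)
```

View pics/s2.png

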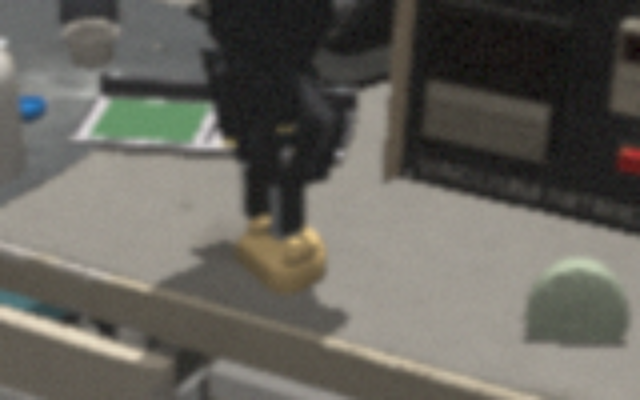

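The crop shows the two finger tips at (260,210) and (290,225), apparently above or behind the cream model at (280,255), which has hardly moved. I will measure finger tip heights and the model position from depth.

```bash
python3 - <<'E'
from h import *
im,d,W=cloud("scene");h=cv2.cvtColor(im,cv2.COLOR_RGB2HSV)
m=np.zeros((400,640),bool);m[185:225,275:325]=1
q=W[m&(h[...,1]>90)&(W[...,2]>4)&(W[...,2]<32)]
r=cv2.minAreaRect(q[:,:2].astype(np.float32));print("cream",len(q),q.mean(0).round(1),r)
for u,v in((295,160),(294,185),(294,190),(296,180),(303,185),(303,192),(303,196)):print(u,v,im[v,u],W[v,u].round(1))
print(camera_info("scene")["world_to_cam"][:1], sensors.get_state()["eef_pos"])
E
```

```text
cream 220 [408.4 183.4  15.6] ((414.2273254394531, 189.62652587890625), (54.340972900390625, 40.15801239013672), 89.65253448486328)
295 160 [39 41 42] [390.8 173.3 141. ]
294 185 [39 37 34] [402.9 203.1  60.5]
294 190 [30 30 29] [403.8 205.2  45.5]
296 180 [36 33 32] [412.  209.   69.3]
303 185 [28 29 30] [397.9 150.4  84.9]
303 192 [34 33 33] [407.4 167.2  56.3]
303 196 [35 33 36] [408.2 168.8  44.4]
[[ 8.45683522e-01 -5.33616922e-01  8.50654840e-03 -2.96681144e+02]] [407.32855641 194.69490451   0.50098197]
```

```bash
python3 - <<'E'
from h import *
im,d,W=cloud("scene")
for v in range(190,212):print(v," ".join(f"{im[v,u].max():3d}/{W[v,u,2]:.0f}/{W[v,u,1]:.0f}" for u in range(288,312,2)))
print(arm, [a for a in dir(arm) if a[0]!="_"])
E
```

```text
190 158/-2/293 119/-0/288  41/46/206  33/45/206  47/43/206  70/62/173  47/62/171  37/64/165  34/61/167 114/60/167 160/-2/264 160/-1/261
191 158/-2/287 119/-1/284  36/45/204  29/45/202  39/42/204  76/59/173  46/59/171  39/60/167  33/58/168 114/58/165 158/-2/259 156/-2/257
192 155/-2/282 119/-1/279  37/41/206  37/38/209  42/38/206  76/54/178  44/55/173  40/58/166  35/55/167 114/54/167 161/-3/256 157/-2/252
193 160/-2/278 130/1/270  44/39/205  50/38/205  82/33/210  77/52/176  44/53/172  39/57/163  35/54/166 112/53/165 160/-1/248 158/-0/245
194 154/-2/272 144/-1/269  83/37/204  99/34/206 144/26/216  90/50/174  50/49/174  29/52/166  38/48/170 113/48/169 157/-1/244 158/-2/243
195 156/-2/269 150/-2/265 123/-1/261 140/23/219 162/23/217  86/48/174  53/47/172  37/51/165  35/48/166 122/46/167 160/-1/240 160/-2/238
196 154/-1/262 150/-2/261 126/24/216 131/24/213 126/23/212  80/43/177  46/44/174  35/46/168  42/43/169 143/44/166 167/-2/236 155/2/227
197 145/1/254 142/-1/254 117/21/215 109/22/211  96/21/211  75/41/176  48/40/175  37/45/164  64/41/168 183/34/176 193/-0/228 160/-1/227
198 140/-1/251 
[... 1226 characters left out ...]
  90/2/201  93/6/193 106/12/181 137/15/174 143/16/169 138/16/166 126/14/167 116/14/164 109/12/166 111/7/171
208  92/-1/206  94/1/200  89/-0/200  95/4/192  97/8/182 121/13/172 131/13/170 127/14/166 113/12/166 108/12/164 100/10/165 104/4/170
209  93/0/200  91/-1/199  91/-4/201  92/-0/193  96/6/182 111/10/172 122/11/169 117/11/167 108/10/166 104/10/163  96/8/162 112/2/170
210  94/-2/199  93/-3/198  88/-1/193  97/-3/193  93/2/183 105/7/173 112/9/167 109/8/166 101/7/166  99/5/166  99/4/165 135/-2/171
211  87/-0/193  93/-0/190  91/-3/192  90/-2/188  96/-1/183 104/5/172 104/5/170 107/6/166  99/5/164  91/2/166 120/1/165 155/-0/164
<Robot object at 0x7fc1dcebc050> ['Unreachable', 'grasp_offset']
```

Depth shows the finger tips at z≈35 while the reported TCP z is 0.6, so they closed in the air above the model. The tips sit about 33 mm higher than reported. I will open, go 25 mm lower and watch the force.

```bash
python3 -m jog '{"linear":[[0,0,0],[0,0,0],[0,0,0],[0,0,0],[0,0,0],[0,0,-0.005],[0,0,-0.010],[0,0,-0.015],[0,0,-0.02],[0,0,-0.025],[0,0,-0.025],[0,0,-0.025]],"twist":[0,0,0,0,0,0,0,0,0,0,0,0],"grip":[-1,-1,-1,-1,-1,-1,-1,-1,-1,-1,-1,-1]}'
python3 - <<'E'
from h import *
im,d,W=cloud("scene")
m=(im.max(2)<60)&(abs(W[...,0]-408)<25)&(abs(W[...,1]-195)<75)
for s,c in(("near",W[...,1]<195),("far",W[...,1]>195)):
  z=W[m&c&(W[...,2]>3)];print(s,len(z),np.sort(z[:,2])[:8].round(1),z.mean(0).round(0))
s=sensors.get_state();print(s["joint_pos"],s["eef_pos"],s["ft_force"])
E
```

```text
clock: 4.13
eef_pos: [406.9, 194.6, -25.1]
eef_rot: [-0.012, 1.0, -0.0, -0.001]
ft_force: [0.1, -0.2, 0.2]
opening: 1.004
grasp_force: 0.0
near 1930 [28.2 28.4 30.5 31.5 31.6 32.1 32.3 32.5] [404. 145. 195.]
far 307 [22.7 23.2 24.2 24.3 25.6 26.5 27.  27.3] [398. 230.  84.]
[ 2.20475606e-01  1.20856297e-01  2.24376767e+00  1.50975500e-05
  7.77382271e-01 -1.37460774e+00] [407.27805836 194.68477743 -24.69103678] [ 0.28246805  0.21788929 -0.00063772]
```

```bash
python3 -m jog '{"linear":[[0,0,-0.004],[0,0,-0.008],[0,0,-0.012],[0,0,-0.012],[0,0,-0.012],[0,0,-0.012],[0,0,-0.012],[0,0,-0.012],[0,0,-0.012],[0,0,-0.012],[0,0,-0.012],[0,0,-0.012]],"twist":[0,0,0,0,0,0,0,0,0,0,0,0],"grip":[-1,-1,-1,-1,-0.7,-0.5,-0.3,-0.1,0.1,0.3,0.4,0.4]}'
```

```text
clock: 5.18
eef_pos: [407.6, 194.8, -35.5]
eef_rot: [-0.012, 1.0, -0.0, -0.0]
ft_force: [-1.7, -0.9, 6.4]
opening: 0.657
grasp_force: 62.2
```

```bash
python3 -m jog '{"linear":[[0,0,0.01],[0,0,0.04],[0,0,0.08],[0,0,0.12],[-0.005,0.035,0.12],[-0.005,0.07,0.12],[-0.005,0.10,0.12],[-0.005,0.135,0.12],[0.02,0.145,0.12],[0.05,0.155,0.12],[0.075,0.162,0.12],[0.103,0.169,0.12],[0.103,0.169,0.12],[0.103,0.169,0.12],[0.103,0.169,0.12],[0.103,0.169,0.12],[0.103,0.169,0.12],[0.103,0.169,0.12],[0.103,0.169,0.12],[0.103,0.169,0.12]],"twist":[0,0,0,0,-7,-14,-21,-28,-35,-42,-49,-56,-63,-70,-77,-84,-91,-98,-105,-112],"grip":[0.4,0.4,0.4,0.4,0.4,0.4,0.4,0.4,0.4,0.4,0.4,0.4,0.4,0.4,0.4,0.4,0.4,0.4,0.4,0.4]}'
python3 -m jog '{"linear":[[0,0,0],[0,0,0],[0,0,0],[0,0,0],[0,0,0],[0,0,0]],"twist":[-7,-14,-19,-19,-19,-19],"grip":[0.4,0.4,0.4,0.4,0.4,0.4]}'
python3 - <<'E'
from h import *
for n in("top","scene"):
  im,d,W=cloud(n);cv2.imwrite(f"pics/{n}3.png",cv2.resize(im[110:290,180:420] if n=="top" else im[60:240,180:420],None,fx=2,fy=2)[...,::-1])
a=np.hstack([cv2.imread("pics/top3.png")[:,:400],cv2.imread("pics/scene3.png")[:,:400]]);cv2.imwrite("pics/b3.png",a)
E
```

```text
clock: 6.85
eef_pos: [510.0, 363.6, 83.7]
eef_rot: [0.824, 0.567, -0.0, -0.0]
ft_force: [-0.5, 0.3, -0.8]
opening: 0.653
grasp_force: 64.0
clock: 7.35
eef_pos: [510.2, 363.6, 83.6]
eef_rot: [0.904, 0.427, -0.0, 0.0]
ft_force: [-0.3, -0.8, -0.4]
opening: 0.656
grasp_force: 64.0
```

View pics/b3.png

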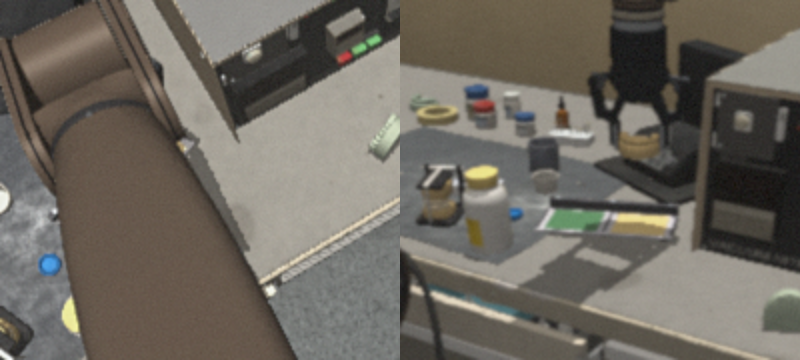

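The right half shows the cream model held level in the fingers at (640,145) above the carrier. Next I lower it.

```bash
python3 -m jog '{"linear":[[0,0,-0.04],[0,0,-0.07],[0,0,-0.09],[0,0,-0.10],[0,0,-0.104],[0,0,-0.107],[0,0,-0.107],[0,0,-0.107]],"twist":[0,0,0,0,0,0,0,0],"grip":[0.4,0.4,0.4,0.4,0.4,0.4,0.4,0.4]}'
python3 - <<'E'
from h import *
im,d,W=cloud("scene");h=cv2.cvtColor(im,cv2.COLOR_RGB2HSV)
c,s=np.cos(np.radians(50.4)),np.sin(np.radians(50.4))
D=W[...,:2]-np.array([471,392]);X=D@[c,s];Y=D@[-s,c];Z=W[...,2]
m=(h[...,1]>80)&(h[...,0]>15)&(h[...,0]<30)&(Z>12)&(Z<45)&(abs(Y)<90)&(abs(X)<50)
r=cv2.minAreaRect(np.stack([X[m],Y[m]],-1).astype(np.float32));print(m.sum(),r,np.percentile(Z[m],[2,20,50,80,98]),np.percentile(X[m],[2,50,98]),np.percentile(Y[m],[2,50,98]))
cv2.imwrite("pics/s4.png",cv2.resize(im[130:220,240:360],None,fx=5,fy=5)[...,::-1])
E
```

```text
clock: 8.12
eef_pos: [511.7, 364.4, -21.7]
eef_rot: [0.905, 0.426, 0.002, -0.0]
ft_force: [-0.0, 0.5, -0.1]
opening: 0.654
grasp_force: 64.0
224 ((-7.454519271850586, -49.50465393066406), (58.81452178955078, 48.2210693359375), 49.60807800292969) [13.33260583 20.27858193 28.79176918 34.51730613 38.01626915] [-32.69418649 -20.05891716   9.4842077 ] [-78.04807478 -52.85194531 -23.75583635]
```

View pics/s4.png

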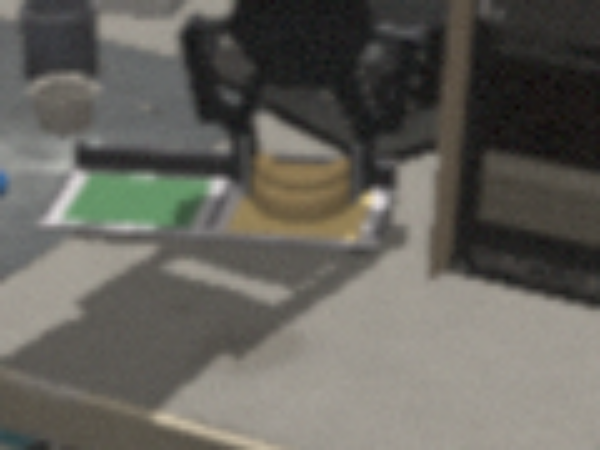

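The crop shows the cream model just above the cream mat at (300,185), with its front toward the camera and a gap to the fence. I will slide it towards the fence and lower it.

```bash
python3 -m jog '{"linear":[[0.003,0.003,0],[0.0055,0.006,0],[0.0075,0.0085,0],[0.0075,0.0085,-0.0015],[0.0075,0.0085,-0.003],[0.0075,0.0085,-0.0035],[0.0075,0.0085,-0.0035],[0.0075,0.0085,-0.0035]],"twist":[0,0,0,0,0,0,0,0],"grip":[0.4,0.4,0.4,0.4,0.4,0.4,0.4,0.4]}'
python3 -m jog '{"linear":[[0.0006,0.0008,0],[0.0013,0.0015,0],[0.0019,0.0023,0],[0.0025,0.003,0],[0.0025,0.003,0]],"twist":[0,0,0,0,0],"grip":[0.4,0.4,0.4,0.4,0.4]}'
```

```text
clock: 8.83
eef_pos: [518.3, 372.6, -26.4]
eef_rot: [0.905, 0.426, 0.001, -0.0]
ft_force: [0.1, 1.2, 2.3]
opening: 0.654
grasp_force: 64.6
clock: 9.25
eef_pos: [519.8, 374.4, -26.4]
eef_rot: [0.905, 0.426, -0.001, 0.0]
ft_force: [-3.3, -2.7, 6.0]
opening: 0.654
grasp_force: 65.2
```

```bash
python3 -m jog '{"linear":[[0.0006,0.0008,0],[0.0013,0.0015,0],[0.0013,0.0015,0]],"twist":[0,0,0],"grip":[0.4,0.4,0.4]}'
python3 - <<'E'
from h import *
im,d,W=cloud("scene");h=cv2.cvtColor(im,cv2.COLOR_RGB2HSV)
c,s=np.cos(np.radians(50.4)),np.sin(np.radians(50.4))
D=W[...,:2]-np.array([471,392]);X=D@[c,s];Y=D@[-s,c];Z=W[...,2]
m=(h[...,1]>80)&(h[...,0]>15)&(h[...,0]<30)&(Z>14)&(Z<45)&(abs(Y)<90)&(abs(X)<50)
print(m.sum(),np.percentile(Z[m],[2,50,98]),np.percentile(X[m],[2,50,98]),np.percentile(Y[m],[2,50,98]))
E
```

```text
clock: 9.5
eef_pos: [520.3, 375.0, -26.5]
eef_rot: [0.905, 0.426, -0.003, 0.001]
ft_force: [-5.7, -5.9, 8.7]
opening: 0.653
grasp_force: 65.6
176 [14.8570148  25.08190186 34.12424893] [-18.24726268  -5.77010107  25.69572907] [-76.01295021 -52.13028407 -25.28109803]
```

```bash
python3 -m jog '{"linear":[[0,0,0],[0,0,0],[0,0,0],[0,0,0],[0,0,0],[0,0,0.004],[0,0,0.012],[0,0,0.03],[0,0,0.06],[0,0,0.1],[0,0,0.12],[0,0,0.12]],"twist":[0,0,0,0,0,0,0,0,0,0,0,0],"grip":[0.2,0,-0.2,-0.45,-0.45,-0.5,-0.5,-0.5,-0.6,-1,-1,-1]}'
python3 - <<'E'
from h import *
im,d,W=cloud("scene");h=cv2.cvtColor(im,cv2.COLOR_RGB2HSV)
c,s=np.cos(np.radians(50.4)),np.sin(np.radians(50.4))
D=W[...,:2]-np.array([471,392]);X=D@[c,s];Y=D@[-s,c];Z=W[...,2]
m=(h[...,1]>80)&(h[...,0]>15)&(h[...,0]<30)&(Z>14)&(Z<45)&(abs(Y)<90)&(abs(X)<50)
print(m.sum(),np.percentile(Z[m],[2,50,98]),np.percentile(X[m],[2,50,98]),np.percentile(Y[m],[2,50,98]))
s=sensors.get_state();print(s["eef_pos"],s["joint_pos"])
E
```

```text
clock: 10.55
eef_pos: [526.0, 379.1, 101.4]
eef_rot: [0.905, 0.426, 0.007, -0.0]
ft_force: [0.9, 0.7, 0.9]
opening: 0.999
grasp_force: 0.0
187 [14.69388558 25.00331    33.65675804] [-17.89856037  -5.17971146  30.89352861] [-78.8545049  -53.30457049 -25.40368528]
[524.37521095 378.21160733  98.0472495 ] [4.68130305e-01 3.14679061e-01 1.73365077e+00 5.34378363e-05
 1.08434909e+00 1.15926045e+00]
```

```bash
python3 -m jog '{"linear":[[-0.03,-0.02,0],[-0.06,-0.04,0],[-0.09,-0.06,0],[-0.12,-0.077,0],[-0.115,-0.115,0],[-0.107,-0.15,0],[-0.1,-0.19,0],[-0.09,-0.227,0],[-0.065,-0.255,0],[-0.04,-0.285,0],[-0.015,-0.31,0],[0.003,-0.335,0],[0.003,-0.335,0],[0.003,-0.335,0],[0.003,-0.335,0],[0.003,-0.335,0],[0.003,-0.335,0],[0.003,-0.335,0]],"twist":[0,0,0,7,14,21,28,35,42,49,56,63,70,77,84,91,92.4,92.4],"grip":[-1,-1,-1,-1,-1,-1,-1,-1,-1,-1,-1,-1,-1,-1,-1,-1,-1,-1]}'
python3 - <<'E'
from h import *
im,d,W=cloud("top")
c,s=np.cos(np.radians(50.4)),np.sin(np.radians(50.4))
h=cv2.cvtColor(im,cv2.COLOR_RGB2HSV)
D=W[...,:2]-np.array([471,392]);X=D@[c,s];Y=D@[-s,c];Z=W[...,2]
b=(Z>17)&(Z<42)&(abs(Y+50)<42)&(X<26)&(X>-45);p=np.stack([X[b],Y[b]],-1).astype(np.float32)
print(len(p),cv2.minAreaRect(p),p.min(0),p.max(0),np.percentile(Z[b],[5,50,95]))
f=(Z>19)&(Z<30)&(h[...,2]<110)&(abs(Y)<110)&(X>20)&(X<50);print("fence",cv2.minAreaRect(np.stack([X[f],Y[f]],-1).astype(np.float32)))
g=(h[...,0]>45)&(h[...,0]<75)&(h[...,1]>35)&(abs(Y-48)<60)&(abs(X)<50)&(Z<14);print("gmat",np.stack([X[g],Y[g]]).mean(1))
cv2.imwrite("pics/t5.png",np.hstack([cv2.resize(im[145:255,195:310],None,fx=4,fy=4),cv2.resize(cloud("scene")[0][160:250,300:380],(391,440))])[...,::-1])
E
```

```text
clock: 12.1
eef_pos: [523.5, 41.8, 91.5]
eef_rot: [0.318, 0.948, -0.0, -0.001]
ft_force: [-0.1, -0.0, 0.1]
opening: 0.998
grasp_force: 0.0
318 ((4.653522491455078, -48.270931243896484), (58.37000274658203, 42.295570373535156), 89.90511322021484) [-16.49323 -77.48506] [ 25.828947 -19.09428 ] [22.44309303 27.12293405 35.04966588]
fence ((35.47980499267578, -0.04558563232421875), (191.8232879638672, 10.483585357666016), 89.31434631347656)
gmat [-4.32165591 47.58127411]
```

View pics/t5.png

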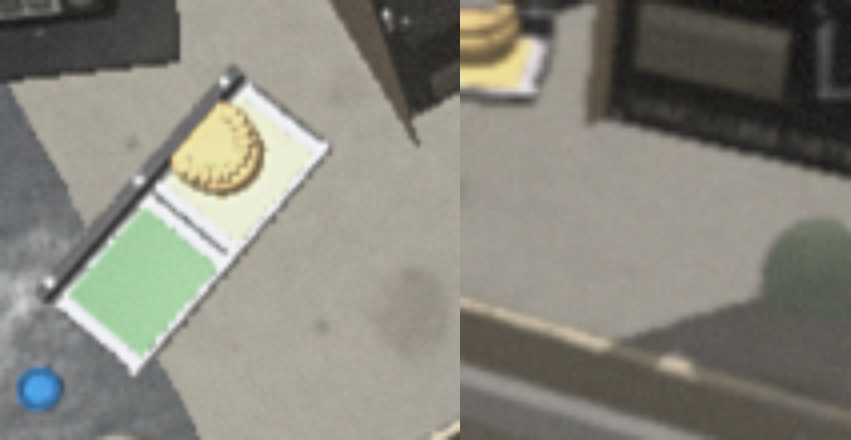

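The left crop shows the cream model square against the fence on its mat at (215,150), with the green mat free. The green model still stands at the right edge of the scene crop. Now I grasp the green model across its thickness.

```bash
python3 -m jog '{"linear":[[0.001,0,-0.03],[0.001,0,-0.06],[0.001,0,-0.085],[0.001,0,-0.1],[0.001,0,-0.108],[0.001,0,-0.108],[0.001,0,-0.108],[0.001,0,-0.108],[0.001,0,-0.108],[0.001,0,-0.108],[0.001,0,-0.108],[0.001,0,-0.108],[0.001,0,-0.108],[0.001,0,-0.108],[0.001,0,-0.108],[0.001,0,-0.108],[0.001,0,-0.108],[0.001,0,-0.108]],"twist":[0,0,0,0,0,0,0,0,0,0,0,0,0,0,0,0,0,0],"grip":[-1,-1,-1,-1,-1,-1,-0.7,-0.4,-0.1,0.1,0.2,0.3,0.4,0.5,0.6,0.7,0.8,0.8]}'
python3 - <<'E'
from h import *
im,d,W=cloud("scene");cv2.imwrite("pics/s6.png",cv2.resize(im[120:250,310:450],None,fx=4,fy=4)[...,::-1])
E
```

```text
clock: 13.7
eef_pos: [525.7, 41.5, -14.7]
eef_rot: [0.319, 0.948, -0.0, -0.0]
ft_force: [-1.4, -1.0, 4.0]
opening: 0.188
grasp_force: 60.5
```

View pics/s6.png

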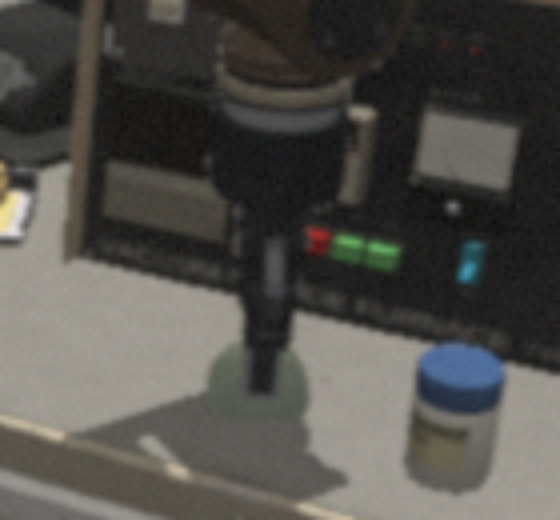

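The crop shows the fingers gripping the standing green model in its middle at (262,370), with tips at (262,392). I lift it clear and turn it to the bay angle, then measure how far the tips stand above the heel.

```bash
python3 -m jog '{"linear":[[0,0,0.02],[0,0,0.05],[0,0,0.085],[0,0,0.12],[-0.03,0.02,0.12],[-0.055,0.045,0.12],[-0.08,0.075,0.12],[-0.1,0.108,0.12],[-0.108,0.145,0.12],[-0.115,0.185,0.12],[-0.12,0.22,0.12],[-0.12,0.25,0.12],[-0.12,0.28,0.12],[-0.12,0.28,0.12],[-0.12,0.28,0.12]],"twist":[0,0,0,0,0,0,0,0,0,0,0,0,0,-1,-2.6],"grip":[0.8,0.8,0.8,0.8,0.8,0.8,0.8,0.8,0.8,0.8,0.8,0.8,0.8,0.8,0.8]}'
python3 - <<'E'
from h import *
im,d,W=cloud("scene");cv2.imwrite("pics/s7.png",cv2.resize(im[60:240,220:400],None,fx=3,fy=3)[...,::-1])
D=W[...,:2]-np.array([405,321])
h=cv2.cvtColor(im,cv2.COLOR_RGB2HSV);Z=W[...,2]
near=(np.hypot(D[...,0],D[...,1])<60)&(Z>60)
g=near&(h[...,1]>25)&(h[...,0]>35)&(h[...,0]<85)&(im.max(2)>70)
p=W[g];print(len(p),np.percentile(p,[2,50,98],axis=0).round(1))
k=near&(im.max(2)<60);print("dark z low",np.sort(Z[k])[:20].round(1)); v,u=np.nonzero(g);print(u.min(),u.max(),v.min(),v.max())
E
```

```text
clock: 15.0
eef_pos: [404.7, 323.2, 104.0]
eef_rot: [0.34, 0.941, -0.0, -0.001]
ft_force: [0.1, -0.6, -1.8]
opening: 0.186
grasp_force: 60.1
179 [[379.4 298.3 121.4]
 [406.5 311.2 136.9]
 [423.  333.6 161.7]]
dark z low [140.  142.5 143.7 144.8 145.1 145.8 145.8 145.8 146.1 147.4 147.9 147.9
 148.2 148.7 149.  149.3 149.4 150.4 150.5 150.8]
260 283 131 147
```

View pics/s7.png

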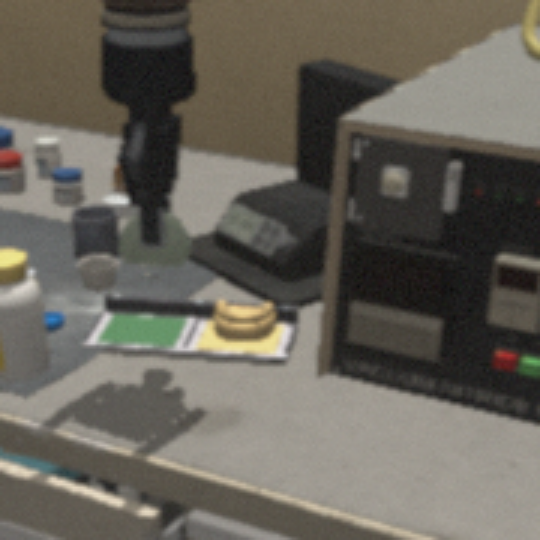

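The picture shows the green model hanging upright at (155,240), with tips 20 mm above its heel, so on the plate they clear the fence top by about 4 mm. I will set it standing on the plate just in front of the fence.

```bash
python3 -m jog '{"linear":[[0.01,0.03,0],[0.02,0.065,0],[0.03,0.1,0],[0.0345,0.108,0],[0.0345,0.108,0],[0.0345,0.108,-0.035],[0.0345,0.108,-0.07],[0.0345,0.108,-0.09],[0.0345,0.108,-0.1],[0.0345,0.108,-0.105],[0.0345,0.108,-0.107],[0.0345,0.108,-0.109],[0.0345,0.108,-0.11],[0.0345,0.108,-0.11],[0.0345,0.108,-0.11]],"twist":[0,0,0,0,0,0,0,0,0,0,0,0,0,0,0],"grip":[0.8,0.8,0.8,0.8,0.8,0.8,0.8,0.8,0.8,0.8,0.8,0.8,0.8,0.8,0.8]}'
```

```text
clock: 16.3
eef_pos: [440.9, 430.2, -3.7]
eef_rot: [0.34, 0.94, 0.001, 0.001]
ft_force: [-1.0, -0.6, -1.1]
opening: 0.182
grasp_force: 60.0
```

```bash
python3 -m jog '{"linear":[[0,0,-0.0005],[0,0,-0.001],[0,0,-0.0015],[0,0,-0.0015],[0,0,-0.0015]],"twist":[0,0,0,0,0],"grip":[0.8,0.8,0.8,0.8,0.8]}'
python3 - <<'E'
from h import *
im,d,W=cloud("scene")
c,s=np.cos(np.radians(50.4)),np.sin(np.radians(50.4))
D=W[...,:2]-np.array([471,392]);X=D@[c,s];Y=D@[-s,c];Z=W[...,2]
k=(abs(Y-48)<40)&(abs(X)<60)&(Z>14);h=cv2.cvtColor(im,cv2.COLOR_RGB2HSV)
g=k&(im.max(2)>65)&(h[...,0]>35)&(h[...,0]<85)&(X<20)
print(g.sum(),*[np.percentile(a[g],[5,50,95]).round(1) for a in(X,Y,Z)])
dk=k&(im.max(2)<60);print(np.sort(Z[dk&(X<5)])[:10].round(1))
E
```

```text
clock: 16.72
eef_pos: [440.5, 430.0, -5.6]
eef_rot: [0.34, 0.94, 0.0, 0.0]
ft_force: [-1.6, -1.6, 4.0]
opening: 0.186
grasp_force: 60.6
213 [-22.3   0.1  11.2] [18.5 38.6 70.5] [ 15.5  34.4 204.1]
[35.6 35.8 35.9 36.9 38.  38.6 39.2 39.6 40.6 40.7]
```

```bash
python3 -m jog '{"linear":[[0,0,0],[0,0,0],[0,0,0],[0,0,0],[0,0,0],[0,0,0.004],[0,0,0.008],[0,0,0.008],[-0.0019,-0.0023,0.008],[-0.0038,-0.0046,0.008],[-0.0057,-0.0069,0.008],[-0.0076,-0.0092,0.008],[-0.0096,-0.0116,0.008],[-0.0115,-0.0139,0.008],[-0.0134,-0.0162,0.008],[-0.0134,-0.0162,0.008]],"twist":[0,0,0,0,0,0,0,0,0,0,0,0,0,0,0,0],"grip":[0.6,0.4,0.2,0.06,0.06,0.06,0.06,0.06,0.06,0.06,0.06,0.06,0.06,0.06,0.06,0.06]}'
python3 - <<'E'
from h import *
im,d,W=cloud("scene");cv2.imwrite("pics/s8.png",cv2.resize(im[110:210,230:350],None,fx=5,fy=5)[...,::-1])
E
```

```text
clock: 18.1
eef_pos: [426.0, 412.8, 1.2]
eef_rot: [0.34, 0.94, -0.001, -0.0]
ft_force: [0.1, 0.6, -0.4]
opening: 0.472
grasp_force: 0.0
```

View pics/s8.png

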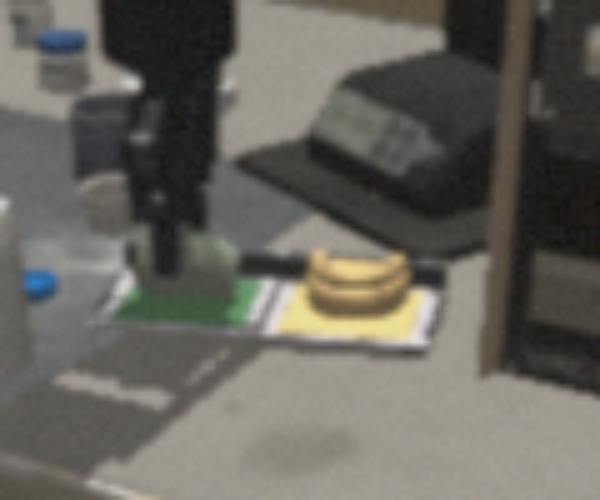

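The crop shows the green model at (185,265) on the green mat between the fingers, apparently still near upright. That was my twelfth picture, over the limit of 10, so from here I rely on numbers only. I keep pushing.

```bash
cat > g.py <<'E'
from h import *
def look(n):
    im,d,W=cloud(n)
    c,s=np.cos(np.radians(50.4)),np.sin(np.radians(50.4))
    D=W[...,:2]-np.array([471,392]);X=D@[c,s];Y=D@[-s,c];Z=W[...,2];h=cv2.cvtColor(im,cv2.COLOR_RGB2HSV)
    g=(abs(Y-48)<46)&(X>-90)&(X<27)&(Z>14)&(Z<75)&(im.max(2)>65)&(h[...,0]>30)&(h[...,0]<85)&(h[...,1]>18)
    k,l,st,_=cv2.connectedComponentsWithStats(g.astype(np.uint8))
    if k<2: print(n,"none");return
    g=l==1+st[1:,4].argmax();p=np.stack([X[g],Y[g],Z[g]],-1);q=p-np.median(p,0)
    print(n,len(p),np.percentile(p,[3,50,97],axis=0).round(1).tolist(),"normal",np.linalg.svd(q)[2][2].round(2),"rect",np.round(cv2.minAreaRect(p[:,:2].astype(np.float32))[1],1),round(cv2.minAreaRect(p[:,:2].astype(np.float32))[2],1))
E
python3 -c "from g import *;look('scene')"
python3 -m jog '{"linear":[[-0.0019,-0.0023,0],[-0.0038,-0.0046,0],[-0.0057,-0.0069,0],[-0.0076,-0.0092,0],[-0.0096,-0.0116,0],[-0.0096,-0.0116,0]],"twist":[0,0,0,0,0,0],"grip":[0.06,0.06,0.06,0.06,0.06,0.06]}'
python3 -c "from g import *;look('scene')"
```

```text
scene 145 [[-35.4, 17.2, 15.1], [-15.2, 32.1, 35.5], [2.4, 72.1, 50.8]] normal [-0.78 -0.16 -0.6 ] rect [55.8 51.5] 68.2
clock: 18.7
eef_pos: [416.7, 401.4, 1.4]
eef_rot: [0.34, 0.94, -0.0, -0.0]
ft_force: [0.5, -0.5, -0.8]
opening: 0.47
grasp_force: 0.0
scene 161 [[-50.1, 18.2, 15.1], [-37.2, 37.1, 24.3], [-8.8, 70.9, 34.8]] normal [ 0.21  0.04 -0.98] rect [56.  47.7] 89.9
```

```bash
python3 -m jog '{"linear":[[0,0,0.01],[0,0,0.03],[0,0,0.06],[-0.03,-0.03,0.1],[-0.06,-0.06,0.1],[-0.08,-0.09,0.1],[-0.08,-0.12,0.1],[-0.08,-0.16,0.1],[-0.08,-0.19,0.1],[-0.06,-0.22,0.1],[-0.06,-0.22,0.1]],"twist":[0,0,0,0,0,0,0,0,0,0,0],"grip":[0.06,0.06,0.06,-1,-1,-1,-1,-1,-1,-1,-1]}'
python3 -c "from g import *;look('scene');look('top')"
```

```text
clock: 19.67
eef_pos: [359.9, 178.3, 103.1]
eef_rot: [0.343, 0.939, 0.0, 0.002]
ft_force: [0.1, -0.2, 0.3]
opening: 1.002
grasp_force: 0.0
scene 181 [[-47.5, 20.0, 15.1], [-36.8, 45.5, 25.0], [-4.3, 70.9, 33.7]] normal [ 0.11  0.07 -0.99] rect [58.1 46.8] 58.4
top 376 [[-45.3, 22.9, 18.9], [-22.9, 49.2, 26.9], [-2.0, 74.7, 35.8]] normal [ 0.01  0.02 -1.  ] rect [47.  58.6] 0.4
```

Depth in both views shows the green model flat, teeth up and square: carrier x −47 to 0, y centre 48. Next I grip its sides and slide it to the fence.

```bash
python3 -m jog '{"linear":[[0.01,0.035,0],[0.02,0.07,0],[0.03,0.105,0],[0.04,0.14,0],[0.05,0.17,0],[0.06,0.205,0],[0.067,0.229,0],[0.067,0.229,0],[0.067,0.229,0],[0.067,0.229,0],[0.067,0.229,0],[0.067,0.229,0],[0.067,0.229,0],[0.067,0.229,0],[0.067,0.229,0],[0.067,0.229,0]],"twist":[-7,-14,-21,-28,-35,-42,-49,-56,-63,-70,-77,-84,-90,-90,-90,-90],"grip":[-0.8,-0.8,-0.8,-0.8,-0.8,-0.8,-0.8,-0.8,-0.8,-0.8,-0.8,-0.8,-0.8,-0.8,-0.8,-0.8]}'
```

```text
clock: 21.1
eef_pos: [423.5, 411.7, 101.5]
eef_rot: [0.905, 0.426, -0.0, -0.0]
ft_force: [-0.1, 0.2, -0.1]
opening: 0.902
grasp_force: 0.0
```

```bash
python3 -m jog '{"linear":[[0,0,-0.035],[0,0,-0.07],[0,0,-0.095],[0,0,-0.11],[0,0,-0.12],[0,0,-0.1265],[0,0,-0.1265],[0,0,-0.1265],[0,0,-0.1265],[0,0,-0.1265],[0,0,-0.1265],[0,0,-0.1265],[0,0,-0.1265],[0,0,-0.1265]],"twist":[0,0,0,0,0,0,0,0,0,0,0,0,0,0],"grip":[-0.8,-0.8,-0.8,-0.8,-0.8,-0.8,-0.8,-0.6,-0.4,-0.2,0,0.2,0.4,0.4]}'
```

```text
clock: 22.27
eef_pos: [425.3, 412.1, -22.5]
eef_rot: [0.906, 0.424, 0.002, -0.0]
ft_force: [-2.0, -0.4, 5.5]
opening: 0.647
grasp_force: 63.6
```

```bash
python3 -m jog '{"linear":[[0,0,0.003],[0.003,0.0035,0.004],[0.006,0.007,0.004],[0.009,0.0105,0.004],[0.012,0.0145,0.004],[0.014,0.017,0.004],[0.016,0.0193,0.004],[0.016,0.0193,0.002],[0.016,0.0193,0],[0.016,0.0193,-0.001],[0.016,0.0193,-0.001]],"twist":[0,0,0,0,0,0,0,0,0,0,0],"grip":[0.4,0.4,0.4,0.4,0.4,0.4,0.4,0.4,0.4,0.4,0.4]}'
python3 -c "from g import *;look('scene')"
```

```text
clock: 23.18
eef_pos: [441.1, 431.0, -22.6]
eef_rot: [0.906, 0.424, 0.0, 0.0]
ft_force: [-3.9, -4.0, 14.0]
opening: 0.642
grasp_force: 65.4
scene 185 [[-23.5, 21.0, 14.9], [-11.2, 45.8, 25.2], [20.7, 73.4, 33.7]] normal [ 0.18 -0.01 -0.98] rect [51.7 52.2] 38.3
```

```bash
python3 -m jog '{"linear":[[0,0,0.0012],[0.0006,0.0008,0.0012],[0.0013,0.0015,0.0012],[0.0019,0.0023,0.0012],[0.0025,0.003,0.0012],[0.0025,0.003,0.0012]],"twist":[0,0,0,0,0,0],"grip":[0.4,0.4,0.4,0.4,0.4,0.4]}'
python3 -m jog '{"linear":[[0.0006,0.0008,0],[0.0013,0.0015,0],[0.0013,0.0015,0]],"twist":[0,0,0],"grip":[0.4,0.4,0.4]}'
python3 -c "from g import *;look('scene')"
```

```text
clock: 23.73
eef_pos: [441.3, 431.3, -22.6]
eef_rot: [0.905, 0.425, -0.004, 0.002]
ft_force: [-8.2, -8.7, 16.1]
opening: 0.644
grasp_force: 65.7
clock: 23.98
eef_pos: [442.8, 433.1, -22.6]
eef_rot: [0.905, 0.425, -0.003, 0.001]
ft_force: [-7.2, -7.2, 15.6]
opening: 0.646
grasp_force: 65.6
scene 177 [[-19.8, 20.6, 15.0], [-7.7, 45.7, 25.3], [21.2, 72.6, 33.8]] normal [ 0.22 -0.01 -0.98] rect [55.8 46.7] 81.4
```

```bash
python3 -m jog '{"linear":[[0,0,0.001],[0.0006,0.0008,0.0015],[0.0013,0.0015,0.0015],[0.0019,0.0023,0.0015],[0.0019,0.0023,0.0015]],"twist":[0,0,0,0,0],"grip":[0.4,0.4,0.4,0.4,0.4]}'
python3 -c "from g import *;look('scene')"
```

```text
clock: 24.45
eef_pos: [445.0, 435.8, -22.5]
eef_rot: [0.905, 0.424, -0.002, 0.001]
ft_force: [-5.7, -5.7, 10.2]
opening: 0.643
grasp_force: 64.8
scene 177 [[-16.5, 21.2, 15.1], [-4.7, 45.9, 25.1], [22.7, 72.4, 33.9]] normal [ 0.25  0.03 -0.97] rect [44.5 54.9] 14.0
```

```bash
python3 -m jog '{"linear":[[0.0006,0.0008,0.0007],[0.0013,0.0015,0.0007],[0.0013,0.0015,0.0007]],"twist":[0,0,0],"grip":[0.4,0.4,0.4]}'
python3 -m jog '{"linear":[[0.0006,0.0008,0.0003],[0.0006,0.0008,0.0003]],"twist":[0,0],"grip":[0.4,0.4]}'
python3 -c "from g import *;look('scene')"
```

```text
clock: 24.75
eef_pos: [444.9, 435.8, -22.5]
eef_rot: [0.905, 0.425, -0.005, 0.002]
ft_force: [-6.7, -9.7, 11.2]
opening: 0.646
grasp_force: 65.0
clock: 24.92
eef_pos: [444.8, 435.7, -22.5]
eef_rot: [0.905, 0.425, -0.006, 0.002]
ft_force: [-6.9, -11.4, 12.1]
opening: 0.643
grasp_force: 65.1
scene 174 [[-17.2, 18.5, 15.2], [-4.8, 44.0, 24.9], [21.4, 72.5, 33.5]] normal [ 0.22  0.04 -0.98] rect [62.7 44.4] 81.6
```

It has stalled against the fence. I release and retreat.

```bash
python3 -m jog '{"linear":[[0,0,0],[0,0,0],[0,0,0],[0,0,0],[0,0,0],[0,0,0.004],[0,0,0.012],[0,0,0.03],[0,0,0.06],[0,0,0.1],[-0.03,-0.03,0.12],[-0.06,-0.06,0.12],[-0.08,-0.1,0.12],[-0.08,-0.14,0.12],[-0.08,-0.18,0.12],[-0.07,-0.21,0.12],[-0.06,-0.24,0.12],[-0.06,-0.24,0.12],[-0.06,-0.24,0.12]],"twist":[0,0,0,0,0,0,0,0,0,0,0,0,0,0,0,0,0,0,0],"grip":[0.2,0,-0.2,-0.45,-0.45,-0.5,-0.5,-0.5,-0.6,-1,-1,-1,-1,-1,-1,-1,-1,-1,-1]}'
python3 - <<'E'
from g import *
look('scene');look('top')
im,d,W=cloud("top");c,s=np.cos(np.radians(50.4)),np.sin(np.radians(50.4))
D=W[...,:2]-np.array([471,392]);X=D@[c,s];Y=D@[-s,c];Z=W[...,2]
h=cv2.cvtColor(im,cv2.COLOR_RGB2HSV)
for y0 in(48,-48):
  b=(Z>17)&(Z<42)&(abs(Y-y0)<42)&(X<26)&(X>-45);p=np.stack([X[b],Y[b]],-1).astype(np.float32)
  r=cv2.minAreaRect(p);q=np.stack([X[b],Y[b],np.ones(b.sum())],-1);f=np.percentile
  print(y0,len(p),np.round(r[0],1),np.round(r[1],1),round(r[2],1),"X",f(p[:,0],[2,98]),"Z",f(Z[b],[5,50,95]),"plane",np.linalg.lstsq(q,Z[b],rcond=None)[0].round(3))
# gap strip between heel and fence
for y0 in(48,-48):
  print([(x,int(np.median(im.max(2)[(abs(X-x)<1.5)&(abs(Y-y0)<15)])),round(float(np.median(Z[(abs(X-x)<1.5)&(abs(Y-y0)<15)])),1)) for x in range(16,46,3)])
p0=np.load("top0.npz")["W"]
for t,(a,b_,c_,d_) in dict(jar=(398,430,135,170),bottle=(200,245,248,285)).items():
  for w in(p0,W):
    q=w[c_:d_,a:b_].reshape(-1,3);q=q[(q[:,2]>40)&(q[:,2]<120)];print(t,np.median(q,0).round(1))
E
```

```text
clock: 26.55
eef_pos: [389.2, 198.5, 99.0]
eef_rot: [0.906, 0.423, 0.002, 0.0]
ft_force: [-0.3, 0.4, 0.2]
opening: 1.0
grasp_force: 0.0
scene 195 [[-17.7, 16.9, 14.4], [-3.9, 40.7, 24.9], [24.4, 71.0, 34.1]] normal [ 0.18  0.05 -0.98] rect [59.3 45.6] 86.4
top 347 [[-14.0, 21.9, 19.3], [6.8, 48.4, 26.9], [25.3, 74.7, 35.8]] normal [-0.06 -0.02  1.  ] rect [58.7 43.4] 88.2
48 334 [ 4.6 48.6] [42.8 58.3] 0.0 X [-14.64808865  25.22301609] Z [21.77258673 27.07725124 35.48585597] plane [4.400e-02 1.000e-03 2.796e+01]
-48 317 [  4.6 -48.5] [42.2 58.4] 0.8 X [-15.26427902  24.5845475 ] Z [22.10939004 27.68447706 35.05871903] plane [3.3000e-02 3.0000e-03 2.8298e+01]
  return _methods._mean(a, axis=axis, dtype=dtype,
  ret = ret.dtype.type(ret / rcount)
Traceback (most recent call last):
ValueError: cannot convert float NaN to integer
```

```bash
python3 -c "from rig import order;print(order.close_job())"
```

```text
the job is handed in; nothing more can be done
None
```

Job handed in: by depth, both models lie flat, teeth up and square against the fence in their own bays; I kept the arm clear of the bottle and jar but did not re-measure them, no verdict came back, and I viewed 12 pictures against the limit of 10.

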